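# Start a vacuum run on the chamber packing machine

### The job

Start a vacuum run on the tub of cut vegetables in the packing machine, only by pressing: switch the machine on by pressing the far end of its power rocker (left end of the front panel) fully down, then press the middle one of the three equal square programme keys and let it go. Then press the lid down by its front bar until it lies shut on its seal and keep holding it down for the pump to take hold: the program finishes while the fingers still hold the lid shut. Press no other key, do not lift the lid or anything else, and leave the tub and the other things where they stand.

Things in the scene. Friction and masses are not known exactly. Their poses are not given: they have to be found in the camera images.
- packer: countertop chamber vacuum packing machine of bare steel, fixed: 420 mm front to back, 360 mm wide, body 165 mm high. Origin at table height under its centre; x from its front to its back, y to the left seen from the front, z up. The front faces the robot, within about 11 degrees. The chamber, under a hinged lid, lies behind a sloping front panel with one row of controls.
- panel_row (a point): point on the panel's surface in the middle of the row of controls, 167 mm in front of the machine's origin, 146 mm up. The panel is 115 mm front to back and rises 16 degrees to the back. In the row, left to right: power rocker (y = +125 mm), three equal square programme keys (y = +40, -6, -52 mm), larger round stop key (y = -125 mm). Display and gauge behind them are flat.
- power_rocker (a joint): black power rocker switch, 40 mm long (front to back) and 26 mm wide, pivoting about its middle across the panel, in a flat bezel; 0 = off (far end stands about 15 mm proud of the panel, near end down), grows as the far end is pressed, 0.36 rad = fully on, far end about 8 mm proud. Stays where it is left. Takes 3 to 6 N at its far end; counts as on above 0.28.
- rocker_far_end (a point): point on top of the rocker's far half, 15 mm behind its pivot and 5 mm from the far end, on the centre line: the place to press. It sinks about 6 mm on the way to on.
- prog_mid (a joint): the middle programme key, white, 24 mm square, its top 11 mm proud of the panel: 0 = up, 0.005 m = fully down, along the panel's normal. Sprung: 1.5 N to start, 5 N fully down, comes up again when let go. Counts as pressed above 0.003.
- prog_mid_top (a point): centre of the top of the middle programme key
- prog_left (a joint): left programme key, same as the middle one, 46 mm to its left. Not to be pressed.
- prog_right (a joint): right programme key, same as the middle one, 46 mm to its right. Not to be pressed.
- stop_key (a joint): round white stop key, 34 mm across, at the right end of the panel, top 11 mm proud of it, 5 mm travel. Not to be pressed.
- chamber_lid: lid, 340 mm wide, 270 mm deep, 18 mm thick, clear window in a grey frame, origin inside its front edge; hinged along the machine's back, starts ajar by 0.31 to 0.42 rad with its front up, free to swing to 0.55. The sprung hinge with some friction pushes it up: up to 3 N at the front bar starts it down, about 7 N brings it fully shut; it rises by itself when let go.
- lid_bar (a point): middle of the top of the raised grey bar along the lid's front edge (170 mm wide, 26 mm front to back): the place to press. 257 mm from the hinge axis, which runs across the machine 185 mm behind its origin and 172 mm above the table; when the lid is shut it is 71 mm in front of the machine's origin, 194 mm above the table.
- veg_tub: the open clear tub of cut vegetables inside the chamber (108 mm across, 72 mm high; origin under its centre, 62 mm above the table). It is what the run is for and stays where it stands.
- dip_tub: lidded food tub, 110 mm across, 115 mm high, standing on the table just right of the machine. Leave alone. Origin under its centre.
- squeeze_bottle: dull green squeeze bottle with a white nozzle, 64 mm across, 180 mm high, on the table just left of the machine. Leave alone. Origin under its centre.
- thermometer: probe thermometer lying on the table beside the right end of the panel: grey handle 85 x 30 x 16 mm and a thin 105 mm probe. Leave alone. Origin near the middle, on the table.
- tub_lid: spare round tub lid, 110 mm across, 11 mm thick, lying flat on the table beside the left end of the panel. Leave alone. Origin under its centre.
- spice_jar: small jar with a black cap, 48 mm across, 95 mm high, on the table left of the machine. Leave alone. Origin under its centre.

How it is judged:
On the way, in this order (a step that is already met when the one before it is completed fails the run):
1. the power rocker is pressed fully on (value of joint power_rocker above 0.28 rad), for 0.1 s.
2. the middle programme key is pressed with the fingers (value of joint power_rocker above 0.28 rad and value of joint prog_mid above 0.003 m and contact force between the fingers and packer above 1 N), for 0.1 s.
3. the programme key is let go and the fingers press the lid shut on its seal (value of joint power_rocker above 0.28 rad and value of joint prog_mid below 0.0015 m and z of lid_bar in the frame of packer below 0.202 m and contact force between the fingers and chamber_lid above 2 N), for 0.3 s.
At the end, for the whole second after the job is handed in: The rocker is on (above 0.28 rad), all keys are up again (under 1.5 mm), and the fingers hold the lid shut on its seal (its bar under 202 mm above the table, that is within 8 mm of fully shut) with more than 2 N; the vegetable tub stands upright in the chamber within 30 mm of its start (all of step 3 and value of joint each of prog_left, prog_right, stop_key below 0.0015 m and angle between veg_tub's own z axis and vertical below 0.2 rad and distance of veg_tub from where it was at the start of the episode below 0.03 m); the arm keeps its last pose, push and grip.
It fails at once if the programme key is pressed while the machine is off (value of joint prog_mid above 0.003 m and value of joint power_rocker below 0.25 rad).
It fails at once if the lid is shut while the machine is off (z of lid_bar in the frame of packer below 0.207 m and value of joint power_rocker below 0.25 rad).
It fails at once if another key is pressed (value of joint any of prog_left, prog_right, stop_key above 0.003 m).
It fails at once if the lid is lifted further open (z of lid_bar in the frame of packer above 0.314 m).
It fails at once if the tub or one of the things around the machine is lifted or shifted by more than 30 mm (distance of any of veg_tub, dip_tub, squeeze_bottle, thermometer, tub_lid, spice_jar from where it was at the start of the episode above 0.03 m).
It also fails if it takes over 50 s, if anything falls off the work surface, if the arm or the gripper's body presses on something with over 40 N, if the wrist force passes 120 N, or if a joint passes its speed limit or range.

### The arm

A 7-joint arm with a two-finger parallel gripper is mounted at the origin on the work surface. World frame = base frame: x ahead of the robot, y to its left, z up, the work surface at z = 0. Lengths are in m, angles in rad, forces in N, time in s.
With the tool pointing down it reaches from about 0.4 to 0.9 m from the base axis. Payload 5.5 kg.
Tool frame: the origin (TCP) lies midway between the tips of the shut fingers; the grasp point (between the pads) lies 19 mm behind it; z points along the fingers, y is the direction in which the jaws open and shut (so a half turn about z gives the same grasp; the last joint's range is limited). The gripper opens to 92 mm and grips with 3 to 60 N. Pads are 19 mm wide; open, the fingers measure 130 mm over their backs; the gripper's body (75 mm by 190 mm) begins 47 mm behind the grasp point.
Start: joints at [-0.86, 0.501, -0.427, 1.55, 0.221, 1.138, -0.21], TCP at [0.281, 0.586, 0.227] pointing down, gripper open.
Joint ranges: [-2.88, 2.88], [-0.31, 2.03], [-1.54, 1.56], [0.2, 2.42], [-1.41, 4.55], [0.19, 2.02], [-2.57, 2.57]. Speed limits (rad/s): [2.57, 2.57, 3.14, 3.14, 3.14, 3.14, 3.14].

### API

Orientations are given as [roll, pitch, yaw] about the fixed x, y, z axes, in that order (R = Rz(yaw) Ry(pitch) Rx(roll)).
In Python, from rig import telemetry, imaging, ticket gives the robot as it stands.
- The arm moves only by the shell command python3 -m pendant 'ROWS'. ROWS is JSON, a list of rows, each a list of 3 entries, a list of its own where there are three numbers: the opening, from 0 (shut) to 1 (fully open), then the shift along the tool's x, y, z in cm, then the turn about the tool's z in rad. In form: [[claw, [tx, ty, tz], twist], ...]. A call has 1 to 20 rows; each row shifts and turns the commanded pose from where the row before left it, along the tool's axes as they then stand; what a row does not reach is not made up. A row lasts 1/12 s, in which the tool goes at most 41.7 mm and 7.16 degrees, less where a joint would pass 70% of its speed; a pose out of reach is approached as far as the arm can. A call is refused whole if a number of a shift passes 4.17 or a number of a turn 0.125, either way. A call with a gripper value outside its range is refused whole. The fingers move at their own pace and stop on an object; the grip force is fixed at half the most. Time passes only in rows, so rows that do not move let the fingers close. It gives the time, the measured TCP pose, the force and the opening at its end, in the units of the state.
- telemetry.sense(): the state, without advancing time (a new reading comes with each control period).
- imaging.grab_frame(name): name is "scene" or "top"; returns the picture (420x560x3 uint8, blue, green, red); there is no depth.
- imaging.camera_info(name): a dict with "K" (3x3 intrinsics, pixels), "R" (3x3) and "t" (3): a world point X has camera coordinates R X + t. Camera axes: x right, y down, z forward; pixel columns grow to the right and rows downward; lengths in m; the calibration is good to about 2 mm. A picture is of the moment at which its call begins. camera_info takes no time and is no camera call.
- ticket.job_done(): hands the job in, once; it reports no verdict.
The state is a dict: "clock": time; "q": joint angles; "joint_vel": joint speeds; "tau": joint torques, N m; "tcp_pos": TCP position; "tcp_rot": TCP orientation; "wrist_force": force on the tool from outside, world axes, zero at the start; "wrist_torque": the same for the moment, N m; "opening": finger opening in m.
Only numpy, scipy, OpenCV 4.12 (cv2) and the standard library are available. Lean on these libraries where they do the work, as an engineer would, in place of code of your own. Each camera call takes 0.05 s, during which the arm holds its last target. There are 200 camera calls.

## Working session

There is one attempt and no reset: what is moved stays moved. The work goes in short steps, Python scripts to look and compute and a shell command to move; the robot and the scene stay as the last step left them, time stands still between calls to the robot, and variables do not carry over. Pictures are saved under pics/ and viewed, about 8 in all and at most 12, crops included, and the job is handed in when it is done.

```bash
mkdir -p pics
python3 - <<'E'
from rig import telemetry, imaging
import cv2
for n in("scene","top"):
    cv2.imwrite(f"pics/{n}0.png",imaging.grab_frame(n)); c=imaging.camera_info(n); print(n,c)
print(telemetry.sense())
E
```

```text
scene {'K': array([[429.95881836,   0.        , 280.97098122],
       [  0.        , 429.95881836, 215.74949722],
       [  0.        ,   0.        ,   1.        ]]), 'R': array([[ 0.30527692, -0.95225128,  0.00484692],
       [-0.90254063, -0.29095619, -0.3174349 ],
       [ 0.30368803,  0.09253101, -0.94826768]]), 't': array([-0.14438195,  0.60640325,  1.05885333])}
top {'K': array([[438.28247613,   0.        , 280.83695694],
       [  0.        , 438.28247613, 203.52329024],
       [  0.        ,   0.        ,   1.        ]]), 'R': array([[ 0.02082434, -0.99968952, -0.01368266],
       [-0.99533905, -0.01944089, -0.09445754],
       [ 0.09416221,  0.01558591, -0.99543486]]), 't': array([0.01793905, 0.63444498, 1.06431971])}
{'clock': 0.1, 'q': array([-0.85984256,  0.50178859, -0.42677502,  1.55133721,  0.22076393,
        1.13827755, -0.21027443]), 'joint_vel': array([-1.06400834e-04, -2.37262819e-03,  2.10051628e-05, -4.12141049e-03,
        1.03670805e-03,  7.48610878e-04, -2.17295298e-03]), 'tau': array([-1.10644684e-02, -5.67872465e+01, -5.83841175e+00, -2.79915065e+01,
       -6.89823576e-02,  2.40605866e-02,  1.15529167e-05]), 'tcp_pos': array([0.2811812 , 0.58533963, 0.22576097]), 'tcp_rot': array([-3.13982559e+00, -9.27169858e-05,  2.69386742e+00]), 'wrist_force': array([ 0.45722499,  0.85978561, -0.01640215]), 'wrist_torque': array([-0.02669685,  0.04314318, -0.00199121]), 'opening': 0.0917443376400557}
```

View pics/scene0.png

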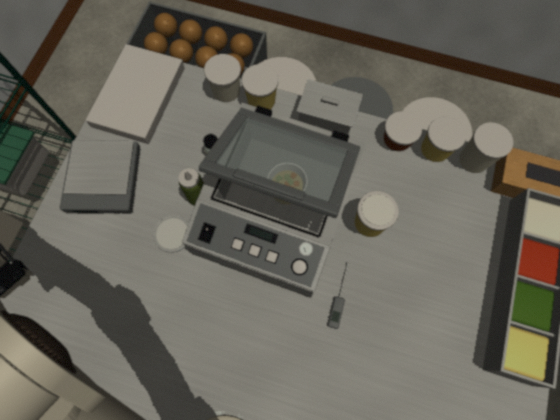

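View pics/top0.png

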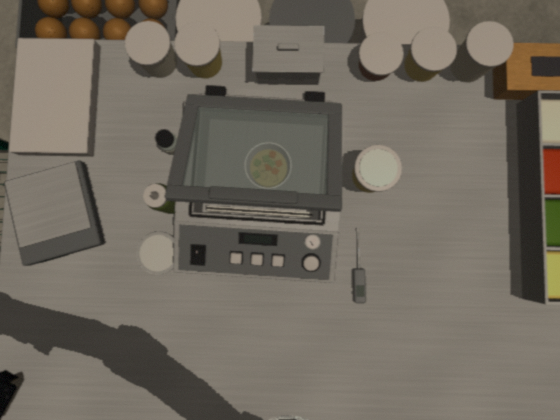

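The top view shows the machine: rocker near (198,255), keys near (236/257/278,259), stop at (311,263), lid bar near (255,195). I'll enlarge both views.

Run:
```python
import cv2,numpy as np
a=cv2.imread("pics/top0.png")[180:290,170:350];b=cv2.imread("pics/scene0.png")[185:295,180:360]
f=lambda i:cv2.convertScaleAbs(cv2.resize(i,None,fx=4.4,fy=4.4/1.628*1.0,interpolation=3) if 0 else cv2.resize(i,None,fx=4,fy=4,interpolation=2),alpha=1.5)
cv2.imwrite("pics/topc.png",f(a));cv2.imwrite("pics/scenec.png",f(b))
```

```text
(no output)
```

View pics/topc.png

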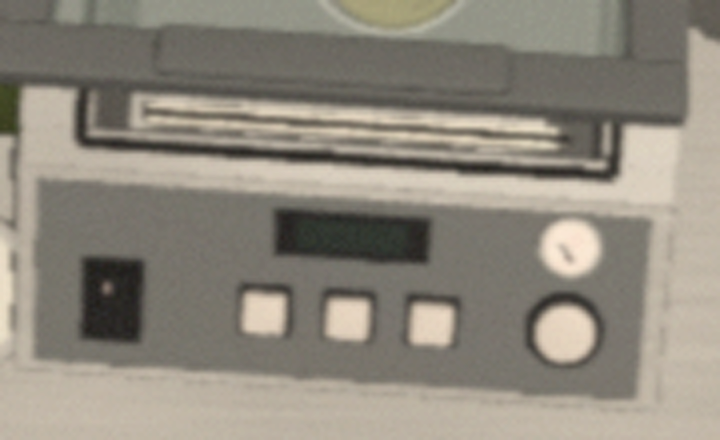

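View pics/scenec.png

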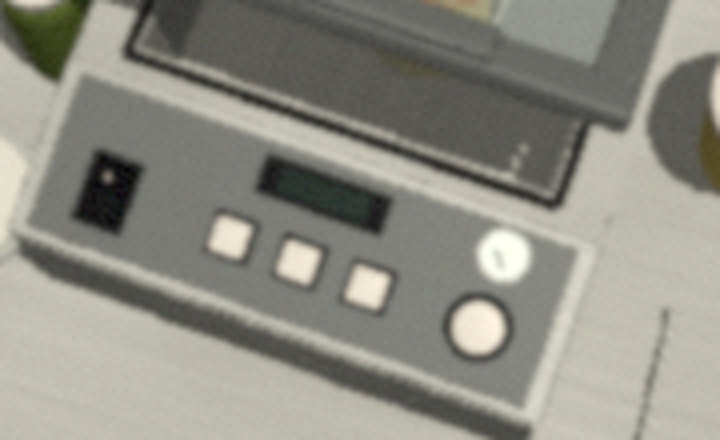

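The crops show keys at crop pixels (264,313), (348,318), (432,323), the stop key at (564,333) and the rocker at (112,300) in top. In scene they are at (230,239), (299,262), (367,287), (478,327) and (108,192). I'll fit the machine pose to these.

```bash
cat > fit.py <<'E'
import numpy as np
from scipy.optimize import least_squares
from rig import imaging
C={n:imaging.camera_info(n) for n in("top","scene")}
def proj(n,P):
    c=C[n];p=(c["R"]@np.asarray(P).T).T+c["t"];p=p@c["K"].T;return p[:,:2]/p[:,2:]
s,c_=np.sin(np.radians(16)),np.cos(np.radians(16))
def panel(u,y,h): return np.array([-.167+u*c_-h*s,y,.146+u*s+h*c_])
def w(v,p): 
    a=v[2];return np.array([v[0],v[1],0])+np.atleast_2d(p)@np.array([[np.cos(a),-np.sin(a),0],[np.sin(a),np.cos(a),0],[0,0,1]]).T
pts=np.array([panel(0,.04,.011),panel(0,-.006,.011),panel(0,-.052,.011),panel(0,-.125,.011),panel(0,.125,.008)])
T=np.array([[264,313],[348,318],[432,323],[564,333],[112,300]])/4+[169.6,179.6]
S=np.array([[230,239],[299,262],[367,287],[478,327],[108,192]])/4+[179.6,184.6]
r=lambda v:np.r_[proj("top",w(v,pts))-T,proj("scene",w(v,pts))-S].ravel()
f=least_squares(r,[.7,0,0],loss="soft_l1");v=f.x
E
python3 - <<'E'
from fit import *
np.set_printoptions(precision=4,suppress=True)
print(v,np.round(f.fun.reshape(-1,2),1).tolist())
for n in C: print(n,[np.round(least_squares(lambda q:(proj(n,w(q,pts))-t).ravel(),v).x,4) for t in[T if n=="top" else S]])
key=w(v,panel(0,-.006,.011));rk=w(v,panel(.015,.125,.0135));print("key",key,"rocker",rk)
B=np.array([333,60])/4+[169.6,179.6]
bar=lambda t:w(v,[.185-.256*np.cos(t)-.022*np.sin(t),0,.172+.256*np.sin(t)+.022*np.cos(t)])
for t in(0,.3,.36,.42):print(t,bar(t),proj("top",bar(t)),proj("scene",bar(t)),B)
E
```

```text
[ 0.6684  0.077  -0.0456] [[0.2, 0.2], [0.1, 0.4], [0.2, 0.6], [0.6, 0.3], [-0.2, 0.5], [-0.0, -1.0], [-0.1, -0.5], [0.2, -0.5], [0.2, -0.3], [-0.5, -0.7]]
top [array([ 0.6693,  0.0773, -0.0461])]
scene [array([ 0.667 ,  0.0768, -0.0431])]
key [[0.4982 0.0788 0.1566]] rocker [[0.5179 0.209  0.1631]]
0 [[0.5974 0.0803 0.194 ]] [[256.0583 212.9173]] [[265.8212 208.5779]] [252.85 194.6 ]
0.3 [[0.6024 0.08   0.2687]] [[253.561  207.6006]] [[265.6644 195.9349]] [252.85 194.6 ]
0.36 [[0.6061 0.0799 0.2828]] [[253.1455 205.0433]] [[266.0718 192.2783]] [252.85 194.6 ]
0.42 [[0.6107 0.0797 0.2965]] [[252.7667 201.9538]] [[266.6356 188.2531]] [252.85 194.6 ]
```

Fit residuals are under 1 px, and both cameras agree within about 2 mm. The bar leans back as the lid opens, so I'll correct that sign; the angle comes out near 0.40. Next I shut the fingers, line up and rise.

```bash
python3 -m pendant '[[0,[0,0,-1],-0.1],[0,[0,0,-1],-0.1],[0,[0,0,-1],-0.1],[0,[0,0,0],-0.1],[0,[0,0,0],0],[0,[0,0,0],0]]'
cat > go.py <<'E'
import sys,numpy as np
from rig import telemetry
from scipy.spatial.transform import Rotation as Ro
def delta(t):
    s=telemetry.sense();R=Ro.from_euler("xyz",s["tcp_rot"]).as_matrix()
    print("tcp",np.round(s["tcp_pos"],4),"rot",np.round(s["tcp_rot"],3),"F",np.round(s["wrist_force"],1),"shift cm",np.round(100*R.T@(np.array(t)-s["tcp_pos"]),2),"open",round(s["opening"],4),"t",s["clock"])
if __name__=="__main__": delta([float(a) for a in sys.argv[1:]])
E
python3 go.py .518 .209 .20
```

```text
clock: 0.6
tcp_pos: [0.2814, 0.5855, 0.2561]
tcp_rot: [-3.141, -0.001, 3.091]
wrist_force: [0.1, -0.0, 0.4]
opening: 0.0565
tcp [0.2814 0.5855 0.2561] rot [-3.141e+00 -1.000e-03  3.091e+00] F [ 0.1 -0.   0.4] shift cm [-25.55 -36.39   5.63] open 0.0565 t 0.6
```

```bash
python3 -m pendant '[[0,[-2.13,-3.03,0],0],[0,[-2.13,-3.03,0],0],[0,[-2.13,-3.03,0],0],[0,[-2.13,-3.03,0],0],[0,[-2.13,-3.03,0],0],[0,[-2.13,-3.03,0],0],[0,[-2.13,-3.03,0],0],[0,[-2.13,-3.03,0],0],[0,[-2.13,-3.03,0],0],[0,[-2.13,-3.03,0],0],[0,[-2.13,-3.03,0],0],[0,[-2.13,-3.03,0],0],[0,[0,0,0],0],[0,[0,0,0],0],[0,[0,0,0],0]]'
python3 go.py .518 .209 .18
python3 -c "
from rig import imaging;import cv2
cv2.imwrite('pics/s1.png',cv2.resize(imaging.grab_frame('scene')[140:300,140:360],None,fx=3.5,fy=3.5,interpolation=2))"
```

```text
clock: 1.85
tcp_pos: [0.5187, 0.2109, 0.2562]
tcp_rot: [3.141, -0.001, 3.092]
wrist_force: [0.4, 0.7, -1.2]
opening: 0.0004
tcp [0.5187 0.2109 0.2562] rot [ 3.141e+00 -1.000e-03  3.092e+00] F [ 0.4  0.7 -1.2] shift cm [ 0.06 -0.19  7.62] open 0.0004 t 1.85
```

View pics/s1.png

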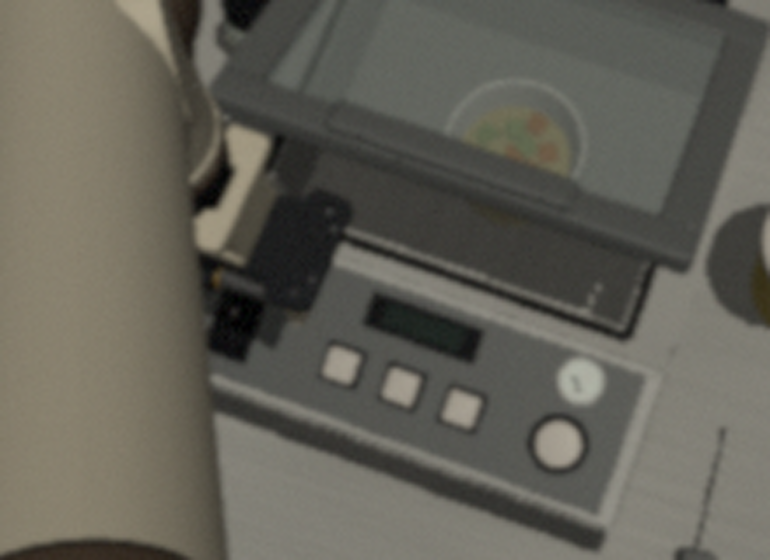

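The picture shows the fingers hovering by the rocker (about (235,320)) and clear of the keys and lid. Descending.

```bash
python3 -m pendant '[[0,[0,-0.19,1.5],0],[0,[0,0,2],0],[0,[0,0,2],0],[0,[0,0,1.7],0],[0,[0,0,0.7],0],[0,[0,0,0.2],0],[0,[0,0,0],0],[0,[0,0,0],0]]'; python3 go.py .518 .209 .157
python3 -m pendant '[[0,[0,0,0.2],0],[0,[0,0,0.2],0],[0,[0,0,0.2],0],[0,[0,0,0],0]]'; python3 go.py .518 .209 .157
```

```text
clock: 2.57
tcp_pos: [0.5196, 0.2097, 0.1766]
tcp_rot: [3.141, 0.001, 3.095]
wrist_force: [-0.0, 0.4, -0.2]
opening: 0.0004
tcp [0.5196 0.2097 0.1766] rot [3.141e+00 1.000e-03 3.095e+00] F [-0.   0.4 -0.2] shift cm [ 0.16 -0.07  1.96] open 0.0004 t 2.5667
clock: 2.9
tcp_pos: [0.5192, 0.2085, 0.1696]
tcp_rot: [-3.142, -0.0, 3.094]
wrist_force: [0.6, 0.5, -0.2]
opening: 0.0002
tcp [0.5192 0.2085 0.1696] rot [-3.142 -0.     3.094] F [ 0.6  0.5 -0.2] shift cm [0.12 0.05 1.26] open 0.0002 t 2.9
```

```bash
for i in 1 ; do python3 -m pendant '[[0,[0,0,0.2],0],[0,[0,0,0.2],0],[0,[0,0,0.2],0],[0,[0,0,0],0]]'; python3 -m pendant '[[0,[0,0,0.15],0],[0,[0,0,0.15],0],[0,[0,0,0],0]]'; python3 -m pendant '[[0,[0,0,0.15],0],[0,[0,0,0.15],0],[0,[0,0,0],0]]';python3 -m pendant '[[0,[0,0,0.15],0],[0,[0,0,0.1],0],[0,[0,0,0],0]]';done
```

```text
clock: 3.23
tcp_pos: [0.5203, 0.2086, 0.1641]
tcp_rot: [3.141, 0.002, 3.093]
wrist_force: [1.0, 0.5, 2.9]
opening: 0.0004
clock: 3.48
tcp_pos: [0.5221, 0.2086, 0.1621]
tcp_rot: [3.14, 0.005, 3.093]
wrist_force: [4.6, -1.3, 4.5]
opening: 0.0004
clock: 3.73
tcp_pos: [0.5224, 0.2088, 0.1594]
tcp_rot: [3.14, 0.006, 3.093]
wrist_force: [4.5, 0.1, 6.3]
opening: 0.0007
clock: 3.98
tcp_pos: [0.5227, 0.2088, 0.1589]
tcp_rot: [3.14, 0.007, 3.093]
wrist_force: [0.7, -4.2, 18.9]
opening: 0.0008
```

At contact the tip dropped about 6 mm, then the force rose to 19 N, so the stop was reached. Lift, move over the middle key and check the rocker.

```bash
python3 -m pendant '[[0,[0,0,0],0],[0,[0,0,-1],0],[0,[0,0,-1.5],0],[0,[0,0,-1.5],0],[0,[0,0,0],0]]'; python3 go.py .498 .079 .20;  python3 go.py .46 .079 .24
```

```text
clock: 4.4
tcp_pos: [0.5204, 0.2096, 0.1977]
tcp_rot: [3.14, 0.003, 3.094]
wrist_force: [-0.1, 0.1, -0.7]
opening: 0.0005
tcp [0.5204 0.2096 0.1977] rot [3.140e+00 3.000e-03 3.094e+00] F [-0.1  0.1 -0.7] shift cm [  1.61 -13.15  -0.26] open 0.0005 t 4.4
tcp [0.5204 0.2096 0.1977] rot [3.140e+00 3.000e-03 3.094e+00] F [-0.1  0.1 -0.7] shift cm [  5.39 -13.32  -4.27] open 0.0005 t 4.4
```

```bash
python3 -m pendant '[[0,[0.4,-3.28,0],0],[0,[0.4,-3.28,0],0],[0,[0.4,-3.28,0],0],[0,[0.4,-3.28,0],0],[0,[0,0,0],0],[0,[0,0,0],0]]'; python3 go.py .498 .079 .16
python3 -c "
from rig import imaging;import cv2,numpy as np
a=imaging.grab_frame('scene')[180:300,180:340];b=imaging.grab_frame('top')[180:300,170:330]
cv2.imwrite('pics/s2.png',cv2.convertScaleAbs(np.hstack([cv2.resize(i,(400,300),interpolation=2) for i in(a,b)]),alpha=1.7))"
```

```text
clock: 4.9
tcp_pos: [0.4962, 0.0759, 0.1943]
tcp_rot: [-3.141, -0.002, 3.089]
wrist_force: [-0.3, -0.0, 0.4]
opening: 0.0006
tcp [0.4962 0.0759 0.1943] rot [-3.141e+00 -2.000e-03  3.089e+00] F [-0.3 -0.   0.4] shift cm [-0.17  0.32  3.43] open 0.0006 t 4.9
```

View pics/s2.png

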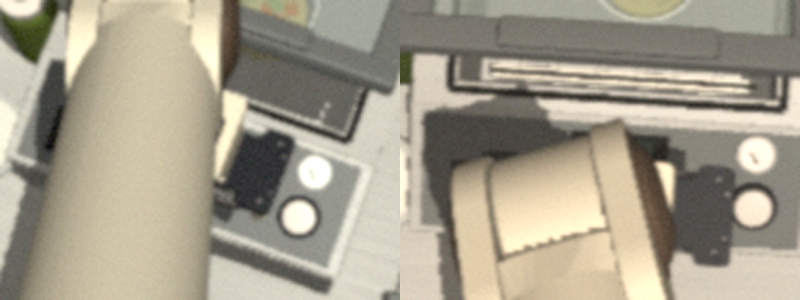

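The arm hides the rocker in both views. I'll swing right to look before pressing the key.

```bash
python3 -m pendant '[[0,[0.5,-2,-2],0],[0,[0.5,-4,-2],0],[0,[0.5,-4,-1],0],[0,[0.5,-4,0],0],[0,[0,-4,0],0],[0,[0,0,0],0],[0,[0,0,0],0]]'; python3 go.py .498 .079 .20
python3 -c "
from rig import imaging;import cv2,numpy as np
a=imaging.grab_frame('scene')[190:270,180:280];b=imaging.grab_frame('top')[210:290,170:270]
cv2.imwrite('pics/s3.png',cv2.convertScaleAbs(np.hstack([cv2.resize(i,(400,320),interpolation=2) for i in(a,b)]),alpha=1.7))"
```

```text
clock: 5.58
tcp_pos: [0.4691, -0.0986, 0.2435]
tcp_rot: [3.141, -0.0, 3.091]
wrist_force: [0.4, 0.6, -0.0]
opening: 0.0009
tcp [ 0.4691 -0.0986  0.2435] rot [ 3.141 -0.     3.091] F [ 0.4  0.6 -0. ] shift cm [-1.98 17.88  4.35] open 0.0009 t 5.5833
```

View pics/s3.png

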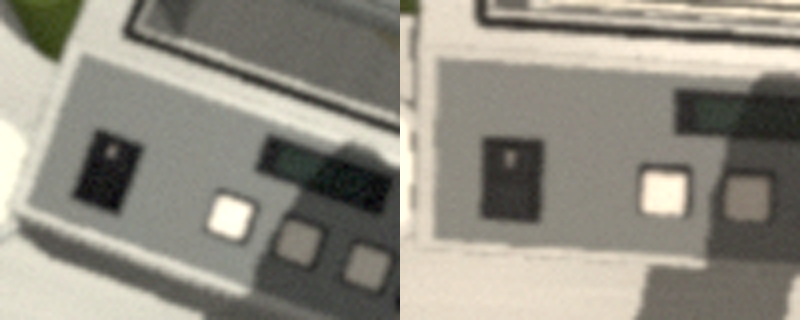

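The rocker's mark moved toward its far end in both views. The stop at z = 0.1589 matches the 0.159 predicted for the far end fully on, and the tip there was 5 mm clear of the panel, so the rocker is on. Now the middle key.

```bash
python3 -m pendant '[[0,[-0.4,3.58,0.2],0],[0,[-0.4,3.58,0.5],0],[0,[-0.4,3.58,0.8],0],[0,[-0.4,3.58,1],0],[0,[-0.4,3.58,1],0],[0,[0,0,1],0],[0,[0,0,1],0],[0,[0,0,1],0],[0,[0,0,0.5],0],[0,[0,0,0],0],[0,[0,0,0],0]]'; python3 go.py .498 .079 .159
```

```text
clock: 6.6
tcp_pos: [0.4973, 0.0794, 0.1735]
tcp_rot: [-3.141, -0.001, 3.092]
wrist_force: [1.0, -0.5, 0.0]
opening: 0.0004
tcp [0.4973 0.0794 0.1735] rot [-3.141e+00 -1.000e-03  3.092e+00] F [ 1.  -0.5  0. ] shift cm [-0.07 -0.03  1.45] open 0.0004 t 6.6
```

```bash
python3 -m pendant '[[0,[0,0,0.6],0],[0,[0,0,0.6],0],[0,[0,0,0.2],0],[0,[0,0,0],0]]'; python3 -m pendant '[[0,[0,0,0.15],0],[0,[0,0,0.15],0],[0,[0,0,0],0]]'; python3 -m pendant '[[0,[0,0,0.15],0],[0,[0,0,0.1],0],[0,[0,0,0],0]]'
```

```text
clock: 6.93
tcp_pos: [0.4975, 0.0799, 0.1594]
tcp_rot: [-3.141, -0.0, 3.093]
wrist_force: [-0.3, -1.0, 1.7]
opening: 0.0003
clock: 7.18
tcp_pos: [0.4981, 0.0799, 0.157]
tcp_rot: [-3.141, 0.001, 3.093]
wrist_force: [1.5, -2.0, 4.3]
opening: 0.0002
clock: 7.43
tcp_pos: [0.4985, 0.0801, 0.1547]
tcp_rot: [3.142, 0.002, 3.093]
wrist_force: [1.8, -2.1, 5.2]
opening: 0.0007
```

```bash
python3 -m pendant '[[0,[0,0,0.15],0],[0,[0,0,0.1],0],[0,[0,0,0],0],[0,[0,0,0],0]]'; python3 -m pendant '[[0,[0,0,-1],0],[0,[0,0,-3],0],[0,[0,0,-4],0],[0,[0,0,-4],0],[0,[0,0,-4],0],[0,[0,0,-2],0],[0,[0,0,0],0],[0,[0,0,0],0]]';  python3 - <<'E'
from fit import *; from go import delta
T=np.array([333,60])/4+[169.6,179.6]
bar=lambda t:w(v,[.185-.256*np.cos(t)+.022*np.sin(t),0,.172+.256*np.sin(t)+.022*np.cos(t)])[0]
for t in(0,.03,.36,.4):print(t,bar(t),proj("top",[bar(t)]),T)
p=bar(.2);delta([p[0],p[1],.33])
E
```

```text
clock: 7.77
tcp_pos: [0.4989, 0.0801, 0.154]
tcp_rot: [-3.141, 0.003, 3.093]
wrist_force: [-4.1, -4.3, 19.1]
opening: 0.0006
clock: 8.43
tcp_pos: [0.4976, 0.0809, 0.3325]
tcp_rot: [3.141, 0.002, 3.094]
wrist_force: [0.3, 0.7, -1.2]
opening: 0.0006
0 [0.59743881 0.08025639 0.194     ] [[256.05826435 212.91732448]] [252.85 194.6 ]
0.03 [0.5982131  0.08022107 0.20166895] [[255.82940242 212.28341337]] [252.85 194.6 ]
0.36 [0.62157417 0.07915562 0.28277193] [[253.72798172 197.03131986]] [252.85 194.6 ]
0.4 [0.62618452 0.07894536 0.29195444] [[253.53974186 194.09794441]] [252.85 194.6 ]
tcp [0.4976 0.0809 0.3325] rot [3.141e+00 2.000e-03 3.094e+00] F [ 0.3  0.7 -1.2] shift cm [-10.92   0.41   0.26] open 0.0006 t 8.4333
```

The key bottomed at 19 N and was released. The lid angle from the image is about 0.40, so the bar top is near z 0.29. Go above the bar, then follow its arc down.

```bash
python3 -m pendant '[[0,[-3.1,0.1,0],0],[0,[-3.1,0.1,0],0],[0,[-3.1,0.1,0],0],[0,[-3.1,0.1,0],0],[0,[0,0,0.5],0],[0,[0,0,0.5],0],[0,[0,0,0],0],[0,[0,0,0],0]]'; python3 go.py .624 .079 .29
python3 - <<'E'
import numpy as np
from rig import imaging;import cv2
a=imaging.grab_frame('scene')[110:310,180:360];b=imaging.grab_frame('top')[90:290,170:350]
cv2.imwrite('pics/s4.png',cv2.convertScaleAbs(np.hstack([cv2.resize(i,(400,444),interpolation=2) for i in(a,b)]),alpha=1.7))
t=np.arange(.4,-.01,-.05);print(np.c_[t,.6684+.999*(.185-.256*np.cos(t)+.022*np.sin(t)),.172+.256*np.sin(t)+.022*np.cos(t)].round(4))
E
```

```text
clock: 9.1
tcp_pos: [0.6196, 0.0787, 0.3201]
tcp_rot: [-3.141, -0.004, 3.095]
wrist_force: [-0.3, -0.1, -0.4]
opening: 0.0003
tcp [0.6196 0.0787 0.3201] rot [-3.141 -0.004  3.095] F [-0.3 -0.1 -0.4] shift cm [-0.45  0.05  3.01] open 0.0003 t 9.1
[[0.4    0.6262 0.292 ]
 [0.35   0.6205 0.2804]
 [0.3    0.6154 0.2687]
 [0.25   0.6109 0.2567]
 [0.2    0.6069 0.2444]
 [0.15   0.6036 0.232 ]
 [0.1    0.6009 0.2194]
 [0.05   0.5989 0.2068]
 [0.     0.5975 0.194 ]]
```

View pics/s4.png

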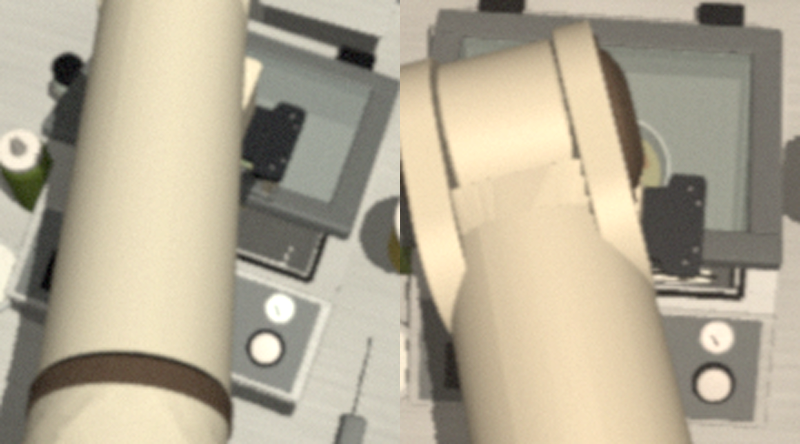

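The view is consistent: the gripper is over the lid's front bar, clear of the surrounding objects. Descending along the arc.

```bash
python3 -m pendant '[[0,[-0.3,0,0.8],0],[0,[-0.1,0,0.8],0],[0,[0,0,0.6],0],[0,[0,0,0.4],0],[0,[0,0,0],0]]'; python3 -m pendant '[[0,[0,0,0.3],0],[0,[0.15,0,0.3],0],[0,[0.1,0,0.3],0],[0,[0.1,0,0.3],0],[0,[0,0,0],0]]'; python3 go.py .615 .079 .2687
```

```text
clock: 9.62
tcp_pos: [0.6248, 0.0781, 0.2943]
tcp_rot: [-3.141, -0.002, 3.094]
wrist_force: [0.0, -0.6, 0.2]
opening: 0.0003
clock: 10.03
tcp_pos: [0.6215, 0.0784, 0.2831]
tcp_rot: [-3.142, -0.001, 3.094]
wrist_force: [-0.6, -0.6, 1.5]
opening: 0.0003
tcp [0.6215 0.0784 0.2831] rot [-3.142e+00 -1.000e-03  3.094e+00] F [-0.6 -0.6  1.5] shift cm [0.66 0.03 1.45] open 0.0003 t 10.0333
```

```bash
python3 -m pendant '[[0,[0.2,0,0.5],0],[0,[0.2,0,0.5],0],[0,[0.2,0,0.5],0],[0,[0.2,0,0.5],0],[0,[0.2,0,0.5],0],[0,[0.15,0,0.5],0],[0,[0,0,0],0]]'; python3 go.py .607 .079 .2444;  python3 -m pendant '[[0,[0.15,0,0.5],0],[0,[0.15,0,0.5],0],[0,[0.1,0,0.5],0],[0,[0.1,0,0.5],0],[0,[0.1,0,0.5],0],[0,[0.05,0,0.5],0],[0,[0,0,0],0]]'; python3 go.py .600 .079 .215
```

```text
clock: 10.62
tcp_pos: [0.61, 0.0789, 0.2525]
tcp_rot: [-3.142, -0.001, 3.094]
wrist_force: [0.8, 0.7, 0.2]
opening: 0.0003
tcp [0.61   0.0789 0.2525] rot [-3.142e+00 -1.000e-03  3.094e+00] F [0.8 0.7 0.2] shift cm [ 0.3  -0.    0.81] open 0.0003 t 10.6167
clock: 11.2
tcp_pos: [0.6026, 0.0793, 0.2222]
tcp_rot: [-3.141, -0.003, 3.094]
wrist_force: [-1.4, -0.5, 3.3]
opening: 0.0002
tcp [0.6026 0.0793 0.2222] rot [-3.141e+00 -3.000e-03  3.094e+00] F [-1.4 -0.5  3.3] shift cm [ 0.26 -0.04  0.72] open 0.0002 t 11.2
```

```bash
python3 -m pendant '[[0,[0.1,0,0.4],0],[0,[0.1,0,0.4],0],[0,[0.1,0,0.4],0],[0,[0,0,0.4],0],[0,[0,0,0.4],0],[0,[0,0,0.3],0],[0,[0,0,0],0],[0,[0,0,0],0]]'; python3 -m pendant '[[0,[0,0,0.2],0],[0,[0,0,0.2],0],[0,[0,0,0.2],0],[0,[0,0,0],0],[0,[0,0,0],0]]'; python3 go.py .5975 .08 .194
```

```text
clock: 11.87
tcp_pos: [0.6002, 0.0794, 0.2002]
tcp_rot: [-3.141, -0.002, 3.094]
wrist_force: [-2.8, 0.3, 4.8]
opening: 0.0006
clock: 12.28
tcp_pos: [0.6005, 0.0794, 0.1946]
tcp_rot: [-3.141, -0.001, 3.094]
wrist_force: [-3.9, -0.3, 3.8]
opening: 0.0005
tcp [0.6005 0.0794 0.1946] rot [-3.141e+00 -1.000e-03  3.094e+00] F [-3.9 -0.3  3.8] shift cm [0.3  0.05 0.06] open 0.0005 t 12.2833
```

Nearly shut; press onto the stop.

```bash
python3 -m pendant '[[0,[0,0,0.2],0],[0,[0,0,0.2],0],[0,[0,0,0],0],[0,[0,0,0],0]]'; python3 -m pendant '[[0,[0,0,0.1],0],[0,[0,0,0],0],[0,[0,0,0],0]]'
python3 - <<'E'
import numpy as np
from rig import imaging;import cv2
a=imaging.grab_frame('scene')[110:310,180:360];b=imaging.grab_frame('top')[90:290,170:350]
cv2.imwrite('pics/s5.png',cv2.convertScaleAbs(np.hstack([cv2.resize(i,(400,444),interpolation=2) for i in(a,b)]),alpha=1.7))
E
```

```text
clock: 12.62
tcp_pos: [0.6007, 0.0794, 0.1941]
tcp_rot: [-3.141, 0.0, 3.094]
wrist_force: [-12.3, -2.2, 25.7]
opening: 0.0
clock: 12.87
tcp_pos: [0.6007, 0.0795, 0.1941]
tcp_rot: [-3.141, 0.001, 3.094]
wrist_force: [-14.4, -3.6, 30.5]
opening: 0.0005
```

View pics/s5.png

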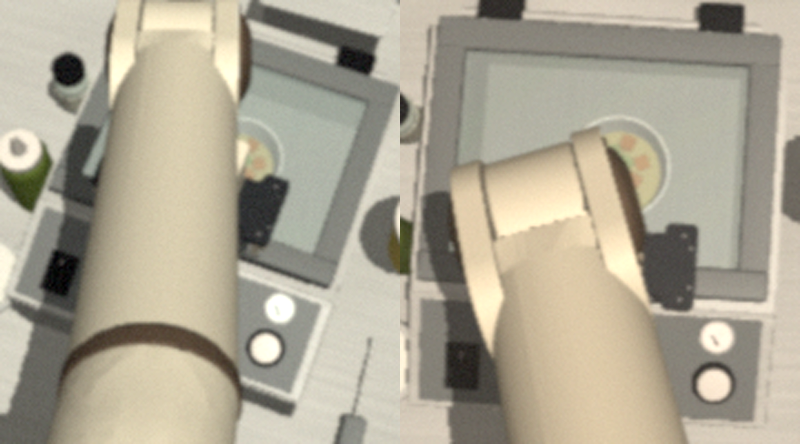

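The lid lies flat over the tub, with its front bar at the seal, and the tip height of 0.1941 matches 0.194. I'll ease the push slightly, hold and hand in.

```bash
python3 -m pendant '[[0,[0,0,-0.15],0],[0,[0,0,0],0],[0,[0,0,0],0],[0,[0,0,0],0],[0,[0,0,0],0],[0,[0,0,0],0],[0,[0,0,0],0],[0,[0,0,0],0]]' && python3 -c "
from rig import ticket;print(ticket.job_done())"
```

```text
clock: 13.63
tcp_pos: [0.6007, 0.0794, 0.1942]
tcp_rot: [-3.141, 0.0, 3.094]
wrist_force: [-11.9, -2.1, 23.1]
opening: 0.0002
the job is handed in; nothing more can be done
None
```

I pressed the rocker on, pressed the middle programme key and let it go, then pressed the lid shut and handed in at 13.6 s with the fingers still holding it. The hand-in reports no verdict, so these results rest on my own checks:

- **Rocker:** the press ended on a stop at about 19 N, with the tip at z = 0.1589 m against about 0.159 m expected for fully on. Its mark had moved toward the far end in both cameras. I could not read the joint value itself.
- **Middle key:** it went down about 5 mm to its stop, also at about 19 N, and I then lifted clear. The arm hides the middle key in the final pictures, so I did not see it come back up.
- **Lid:** the tip rests at z = 0.1942 m against 0.194 m for fully shut, pressing with about 23 N upward reaction. A sideways force of about 12 N comes from the press drifting about 3 mm.
- **Surroundings:** in the last picture, the tub and the neighbouring things in view look where they were. The thermometer, tub lid and dip tub were only partly in that crop. I saw no contact with the other keys.

No check failed. One early prediction of the lid bar's position disagreed with the image because I had a sign wrong in its geometry. I corrected it before moving to the lid.

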